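Load the specimen dish and hold the cam-lift stage at its top

ROBOT

A 6-joint arm with a two-finger parallel gripper is mounted at the origin on the work surface. World frame = base frame: x ahead of the robot, y to its left, z up, the work surface at z = 0. Lengths are in m, angles in rad, forces in N, time in s.
With the tool pointing down it reaches from about 0.35 to 0.85 m from the base axis. Payload 8.1 kg.
Tool frame: the origin (TCP) lies between the finger pads; the fingertips stand nose_length ahead of it and the grasp point (between the pads) lies 2 mm behind it (nose_length is the distance from the TCP to the fingertips, in m); z points along the fingers, x is the direction in which the jaws open and shut, and the axes are right-handed (so a half turn about z gives the same grasp; the last joint's range is limited). The gripper opens to 93 mm and grips with 3 to 60 N. Pads are 15 mm wide; open, the fingers measure 128 mm over their backs; the gripper's body (75 mm by 188 mm) begins 65 mm behind the grasp point.
Start: joints at [1.027, 0.13, 1.488, -0, 1.523, -0.085], TCP at [0.266, 0.538, 0.236] pointing down, gripper open.
Joint ranges: [-2.96, 2.96], [-0.89, 2.26], [0.02, 2.5], [-1.34, 4.48], [0, 2.73], [-2.66, 2.66]. Speed limits (rad/s): [2.39, 2.39, 2.79, 3.14, 3.14, 3.14].

INTERFACE

Orientations are given as a rotation vector (axis times angle).
In Python, from plant import * gives the robot as it stands.
- The arm moves only by the tool carry_out, never from a script. Its argument "steps" is a list of rows, each an object with "xyz": the shift along the world's x, y, z in cm, a list of three; "rot": the turn, a rotation vector about the world's x, y, z in degrees, a list of three. In form: [{"xyz": [tx, ty, tz], "rot": [rx, ry, rz]}, ...]. A call has 1 to 10 rows; each row is the pose to reach, as a shift and turn from the pose commanded when the call began; what a row does not reach only later rows make up. A row lasts 1/10 s, in which the tool goes at most 50 mm and 8.59 degrees, less where a joint would pass 70% of its speed; a pose out of reach is approached as far as the arm can. A call with a gripper value outside its range is refused whole. "grip" is the opening, from 0 (shut) to 1 (fully open), set as the call begins (left out, the last holds). The fingers move at their own pace and stop on an object; "force" is the grip in N (left out, the last holds). Time passes only in rows, so rows that repeat a pose let the fingers close. It gives the time, the measured TCP pose, the force and the opening at its end, in the units of the state.
- read_state(): the state, without advancing time (a new reading comes with each control period).
- read_camera(name): name is "side" or "top" or "wrist"; returns the picture (400x640x3 uint8, red, green, blue); there is no depth.
- calibration(name): a dict with "fov_y" (degrees; the focal length in pixels is half the picture's height over the tangent of half this angle, whatever the lens; pixels are square), "cx", "cy" (the principal point, pixels), "xyz" and "attitude" of the camera in the world. Camera axes: x right, y down, z forward; pixel columns grow to the right and rows downward; lengths in m; the calibration is good to about 2 mm. A picture is of the moment at which its call begins: read the wrist's pose just before it. calibration takes no time and is no camera call; for the wrist camera it gives the pose at the moment of the call.
- close_job(): hands the job in, once; it reports no verdict.
The state is a dict: "t": time; "q": joint angles; "dq": joint speeds; "joint_torque": joint torques, N m; "tool_pos": TCP position; "orientation": TCP orientation; "force": force on the tool from outside, world axes, zero at the start; "wrist_torque": the same for the moment, N m; "opening": finger opening in m.
Only numpy, scipy, OpenCV 4.12 (cv2) and the standard library are available. Lean on these libraries where they do the work, as an engineer would, in place of code of your own. Each camera call takes 0.05 s, during which the arm holds its last target.

TASK

Put the small white porcelain dish, open side up, flat on the round black stage inside its raised rim, and let go of it; handle it gently, pinching it with no more than about 40 N and setting it down without dropping it or pressing it down hard. Then swing the stage's cam lever up from its low side until it stands straight up, where the cam lifts the stage highest, and finish while holding it there: the lever springs back if it is let go, and the stage sinks again if it goes past the top. Leave the bottle, the tape roll and the tip box where they are.

Things in the scene. Friction and masses are not known exactly. Their poses are not given: they have to be found in the camera images.
- dish: white porcelain specimen dish, a round open cup 50 mm in outer diameter and 24 mm high, wall 4 mm, about 70 g; loose, standing upright on the bench to the robot's right. Origin: centre of its underside; z up. It is fragile.
- stand: cam-lift stage, fixed to the bench but placed and turned differently each time. Dark steel base plate 140 mm (x) by 110 mm (y) by 12 mm, two aluminium cheeks 50 mm long at y = -31 and +31 mm up to 62 mm high carry a level axle along y, 45 mm above the bench. Origin: centre of the underside of the base plate; z up; +y is the side on which the lever sits; the lever leans to -x (roughly towards the robot) at rest.
- stage_floor (a point): centre of the floor of the round black stage, where the underside of the dish comes to rest; straight above the origin of the stand, about 86 mm above the bench with the lever at 0 and 10 mm higher at the top of the cam. The stage is 74 mm in outer diameter; its rim is 4 mm thick, 66 mm in inner diameter and stands 3 mm above the floor.
- handle (a point): middle of the free length of the lever's handle: a black round level bar, 14 mm in diameter, which sticks out along the stand's +y from the end of the lever (from 50 to 122 mm from the stand's middle; this point is at 92 mm), free to be gripped or pushed from above. It moves on a circle of 110 mm radius about the axle: 85 mm above the bench at lever 0, 155 mm with the lever upright. The bar is fixed to the lever and turns with it, so it turns in a grip.
- axle (a point): point on the axle's line (the lever's turning axis, along the stand's y) level with the handle point, 92 mm along +y from the stand's middle, 45 mm above the bench. Fixed to the stand.
- lever (a joint): angle of the cam lever in rad, turning about the stand's y axis. 0: down at its stop, leaning 1.2 rad from upright to the stand's -x side; 1.2: straight up, the cam's highest lift; 1.8: far stop, 0.6 rad past upright to +x, where the stage has sunk by about 3 mm. Starts between 0 and 0.25. Friction 0.15 N m plus a return spring of 0.25 N m per rad towards 0: it takes about 4 N at the handle to reach the top, and let go from there it falls back to below 0.8.
- reagent: bystander: amber bottle with black cap, 44 mm in diameter, 85 mm high, on the left, nearer than the tape roll, of the bench; origin under its centre. Leave alone.
- tape: bystander: pale tape roll lying flat, 84 mm in diameter, 18 mm high, on the left of the bench; origin under its centre. Leave alone.
- tipbox: bystander: blue box with white lid, 80 by 115 by 60 mm, on the right beyond the dish; origin under its centre. Leave alone.
Not all that is in view belongs to the job. There is more than one size of the dish; the one meant has the size given above.

How it is judged:
On the way, in this order (a step that is already met when the one before it is completed fails the run):
1. the dish stands flat inside the stage's rim, released, with the lever still low (horizontal distance between dish and stage_floor below 0.011 m and z of dish in the frame of stage_floor between -0.003 and 0.002 m and angle between dish's own z axis and vertical below 0.06 rad and contact force between each of the arm, the fingers and dish below 0.1 N and value of joint lever below 0.6 rad), for 0.3 s.
2. the lever is upright, the stage at its highest with the dish on it (value of joint lever between 1.08 and 1.32 rad), for 0.2 s.
At the end, for the whole second after the job is handed in: The robot holds the lever (contact over 0.5 N) still within 0.12 rad of upright (1.2), the stage at its highest; the dish, untouched, stands flat on the stage floor (-3 to +2 mm, 0.06 rad of level) inside the rim (within 11 mm of its middle) (all of step 2 and horizontal distance between dish and stage_floor below 0.011 m and z of dish in the frame of stage_floor between -0.003 and 0.002 m and angle between dish's own z axis and vertical below 0.06 rad and contact force between each of the arm, the fingers and dish below 0.1 N and velocity of joint lever between -0.1 and 0.1 rad/s and contact force between any of the fingers, the arm and stand above 0.5 N); the arm keeps its last pose, push and grip.
It fails at once if the dish is squeezed too hard (over 50 N a finger, 100 N for the two) (contact force between the fingers and dish above 100 N).
It fails at once if the dish is pressed onto the stage with over 30 N (contact force between dish and stand above 30 N).
It fails at once if the dish is dropped (falls free for over 13 mm, faster than 0.5 m/s) (contact force between the fingers and dish below 0.1 N and linear speed of dish above 0.5 m/s).
It fails at once if the bottle, the tape roll or the tip box is moved by over 30 mm (distance of any of reagent, tape, tipbox from where it was at the start of the episode above 0.03 m).
It also fails if it takes over 45 s, if anything falls off the work surface, if the arm or the gripper's body presses on something with over 40 N, if the wrist force passes 120 N, or if a joint passes its speed limit or range.

## Working session

There is one attempt and no reset: what is moved stays moved. The work goes in short steps, Python scripts to look and compute and a tool call to move; the robot and the scene stay as the last step left them, time stands still between calls to the robot, and variables do not carry over. Pictures are saved under pics/ and viewed, and the job is handed in when it is done.

Besides the shell and the picture viewer there is one more tool, called after "Request:" as name(argument=value, ...), one argument or row to a line, values as JSON. carry_out: Moves the arm, as the interface text tells. Its arguments: {"type":"object","properties":{"steps":{"type":"array","items":{"type":"object","properties":{"xyz":{"type":"array","items":{"type":"number"}},"rot":{"type":"array","items":{"type":"number"}}}}},"grip":{"type":"number"},"force":{"type":"number"}},"required":["steps"]}

```bash
ls; mkdir -p pics
cat > h.py <<'E'
from plant import *
import numpy as np, cv2
from scipy.spatial.transform import Rotation as R
def cam(n):
    c=calibration(n); return c
def save(n,f):
    im=np.asarray(read_camera(n)); cv2.imwrite('pics/'+f,im[:,:,::-1]); return im
def rot(a):
    a=np.asarray(a,float)
    return a if a.shape==(3,3) else (R.from_rotvec(a).as_matrix() if a.size==3 else R.from_quat(a).as_matrix())
def ray(c,u,v):
    f=200/np.tan(np.radians(c['fov_y'])/2)
    d=rot(c['attitude'])@np.array([(u-c['cx'])/f,(v-c['cy'])/f,1.]); return np.array(c['xyz']),d
def onz(c,u,v,z):
    o,d=ray(c,u,v); return o+d*(z-o[2])/d[2]
def proj(c,p):
    f=200/np.tan(np.radians(c['fov_y'])/2)
    q=rot(c['attitude']).T@(np.array(p)-np.array(c['xyz'])); return q[:2]/q[2]*f+[c['cx'],c['cy']]
E
python3 - <<'E'
from h import *
print(read_state())
for n in ['side','top','wrist']:
    print(n,calibration(n)); save(n,n+'0.png')
E
```

```text
pics
{'t': 0.0, 'q': array([ 1.02661788e+00,  1.31148825e-01,  1.48925046e+00,  5.77025208e-06,
        1.52301251e+00, -8.54001739e-02]), 'dq': array([ 0.00095089,  0.00062072, -0.00022407, -0.00060779, -0.00018716,
       -0.00107315]), 'joint_torque': array([-1.24819013e-03, -5.59841645e+01, -4.91765463e+01,  7.67991808e-02,
        3.53912765e-02, -1.72314358e-04]), 'tool_pos': array([0.26541377, 0.53751078, 0.23461062]), 'orientation': array([ 2.66767234e+00,  1.65770094e+00, -2.55031700e-03]), 'force': array([ 0.2324291 ,  0.225207  , -0.69912172]), 'wrist_torque': array([0.0274759 , 0.00076043, 0.07353965]), 'opening': 0.09292065199450288}
side {'fov_y': 47.223099148826385, 'cx': 325.80660722695393, 'cy': 195.8152197103953, 'xyz': array([ 0.23460987, -0.89674822,  0.77440501]), 'attitude': array([-2.14580007,  0.42455097, -0.1941511 ])}
top {'fov_y': 45.62582370844585, 'cx': 314.8907016361414, 'cy': 199.45888915423205, 'xyz': array([0.51286035, 0.02854122, 1.28971638]), 'attitude': array([-2.23025761,  2.16717242, -0.04288614])}
wrist {'fov_y': 70.03538758561848, 'cx': 326.89552259844663, 'cy': 199.67967564828402, 'xyz': array([0.2061749 , 0.56655211, 0.38295299]), 'attitude': array([2.48755534, 1.54505324, 0.18727879])}
```

View pics/top0.png

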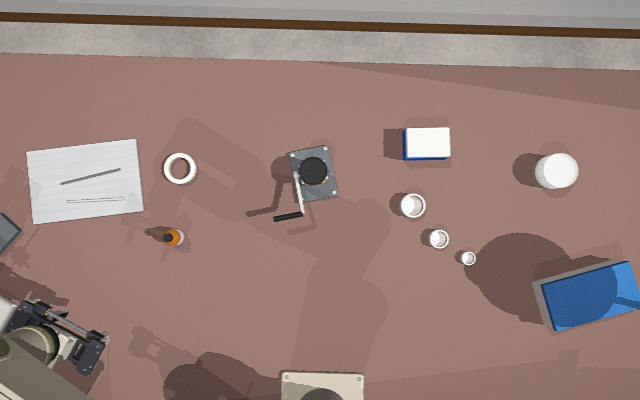

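View pics/side0.png

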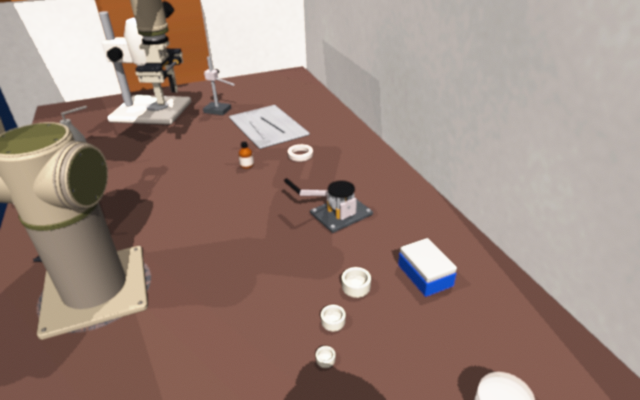

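Top view: three white cups at about (413,205), (439,239) and (469,258), with a white jar at (556,170). The stage is at (313,171) and the handle bar at (288,216). I'll measure the cup sizes and the stage.

Run:
```python
from h import *
im=cv2.imread('pics/top0.png')
c=calibration('top')
hsv=cv2.cvtColor(im,cv2.COLOR_BGR2HSV)
m=((hsv[...,1]<60)&(hsv[...,2]>110)).astype(np.uint8)
f=200/np.tan(np.radians(c['fov_y'])/2)
for (u,v) in [(413,205),(439,239),(469,258)]:
    w=np.zeros_like(m); w[v-18:v+19,u-18:u+19]=1
    cs,_=cv2.findContours(m*w,cv2.RETR_EXTERNAL,cv2.CHAIN_APPROX_NONE)
    k=np.vstack(cs); (x,y),r=cv2.minEnclosingCircle(k)
    a=cv2.contourArea(cv2.convexHull(k))
    for z in [0,.024]:
        p=onz(c,x,y,z); d=2*r*(c['xyz'][2]-z)/f
        print((u,v),x,y,'circ diam',d,'area d',2*np.sqrt(a/np.pi)*(c['xyz'][2]-z)/f,p)
a=im[180:280,360:500]; b=im[130:240,240:360]
cv2.imwrite('pics/cropA.png',cv2.resize(a,None,fx=5,fy=5,interpolation=cv2.INTER_CUBIC))
cv2.imwrite('pics/cropB.png',cv2.resize(b,None,fx=5,fy=5,interpolation=cv2.INTER_CUBIC))
```

```text
(413, 205) 412.0 205.0 circ diam 0.07378701031066114 area d 0.06932255878659527 [ 0.55924202 -0.2307962   0.        ]
(413, 205) 412.0 205.0 circ diam 0.07241392683442624 area d 0.06803255313926733 [ 0.55837892 -0.22597026  0.024     ]
(439, 239) 438.26190185546875 238.5 circ diam 0.05881913781984669 area d 0.05479361060930753 [ 0.47067304 -0.30357787  0.        ]
(439, 239) 438.26190185546875 238.5 circ diam 0.057724587628874315 area d 0.05377397041770569 [ 0.47145809 -0.29739755  0.024     ]
(469, 258) 467.82110595703125 257.4541320800781 circ diam 0.04446884557407189 area d 0.04054660185559471 [ 0.42194688 -0.38419729  0.        ]
(469, 258) 467.82110595703125 257.4541320800781 circ diam 0.04364133627659629 area d 0.03979208058157925 [ 0.42363866 -0.37651675  0.024     ]
```

View pics/cropA.png

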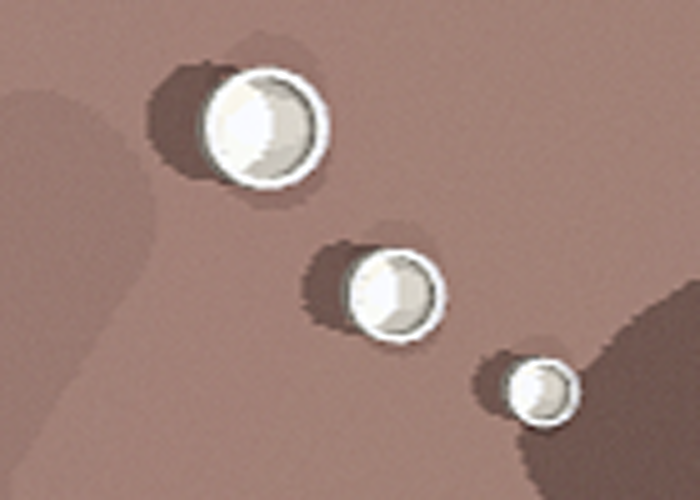

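View pics/cropB.png

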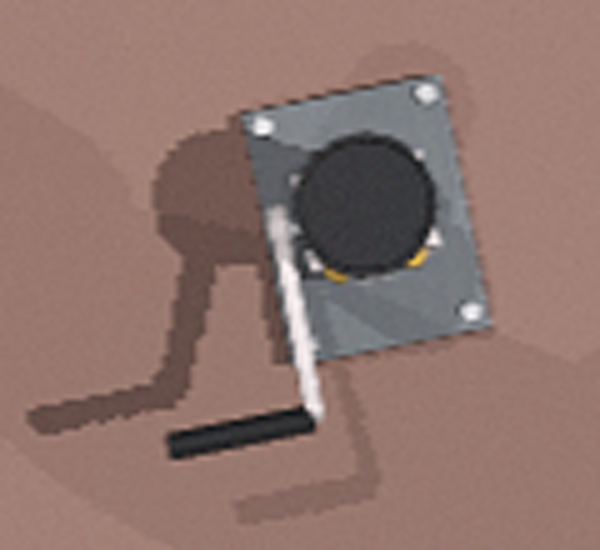

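Run:
```python
from h import *
import plant
print([k for k in dir(plant) if not k.startswith('_')], getattr(plant,'nose_length',None))
c=calibration('top')
o=np.array([240,130])
def P(x,y,z): return onz(c,(x+.5)/5-.5+o[0],(y+.5)/5-.5+o[1],z)
C=[P(*k,.012) for k in [(243,113),(440,75),(490,325),(288,362)]]
for k in C: print(k)
print('mean',np.mean(C,0)); 
print('edges',[np.linalg.norm(C[i]-C[i-1]) for i in range(4)])
# +y dir = picture left: C0-C1, C3-C2 ; +x: C0-C3, C1-C2
for d in (C[0]-C[3],C[1]-C[2]): print('yawx',np.degrees(np.arctan2(d[1],d[0])))
for d in (C[0]-C[1],C[3]-C[2]): print('yawy',np.degrees(np.arctan2(d[1],d[0]))-90)
print('stage',P(366,205,.089))
for z in (.085,.1): print('bar',P(170,446,z),P(312,416,z))
print('dish',onz(c,438.9,238.7,.024))
r=rot(read_state()['orientation']); print(r)
```

```text
['IKError', 'calibration', 'close_job', 'nose_length', 'read_camera', 'read_state'] 0.017
[0.6918801  0.10861288 0.012     ]
[0.71553929 0.00280722 0.012     ]
[ 0.58106173 -0.02782082  0.012     ]
[0.55803412 0.08023385 0.012     ]
mean [0.63662881 0.04095828 0.012     ]
edges [np.float64(0.136821474359954), np.float64(0.10841861507111211), np.float64(0.13792132582410624), np.float64(0.11048114297197978)]
yawx 11.970994802807413
yawx 12.830578741593497
yawy 12.604549116176699
yawy 12.03037265953678
stage [0.63602572 0.04001344 0.089     ]
bar [0.51119382 0.1357287  0.085     ] [0.52843905 0.06429657 0.085     ]
bar [0.51121457 0.1343941  0.1       ] [0.52824508 0.06385138 0.1       ]
dish [ 0.47097754 -0.29909864  0.024     ]
[[ 4.42860374e-01  8.96590315e-01 -7.04814353e-04]
 [ 8.96589467e-01 -4.42860926e-01 -1.23559436e-03]
 [-1.41995667e-03 -8.47333463e-05 -9.99998988e-01]]
```

The plausible cups measure about 66, 52 and 38 mm: (413,205), (439,239), (469,258). The white jar at (556,170) is much larger and not a candidate. The middle cup at (439,239) matches 50 mm, and the close crop confirms an open upright cup. I'll approach it with the jaws at -30°, across the row of cups.

Request:
carry_out(
  steps=[
    {"xyz": [10, -42, 0], "rot": [0, 0, -47]},
    {"xyz": [10, -42, 0], "rot": [0, 0, -47]},
    {"xyz": [10, -42, 0], "rot": [0, 0, -47]},
    {"xyz": [10, -42, 0], "rot": [0, 0, -47]},
    {"xyz": [10, -42, 0], "rot": [0, 0, -47]},
    {"xyz": [10, -42, 0], "rot": [0, 0, -47]},
    {"xyz": [10, -42, 0], "rot": [0, 0, -47]},
    {"xyz": [10, -42, 0], "rot": [0, 0, -47]},
    {"xyz": [10, -42, 0], "rot": [0, 0, -47]},
    {"xyz": [10, -42, 0], "rot": [0, 0, -47]},
  ],
  grip=1,
  force=20,
)

```text
t: 1.15
tool_pos: [0.3663, 0.1147, 0.2356]
orientation: [3.108, 0.448, 0.001]
force: [0.3, 0.6, -0.0]
opening: 0.0935
```

Request:
carry_out(
  steps=[
    {"xyz": [10.6, -41.7, -3], "rot": [0, 0, -47]},
    {"xyz": [10.6, -41.7, -3], "rot": [0, 0, -47]},
    {"xyz": [10.6, -41.7, -3], "rot": [0, 0, -47]},
    {"xyz": [10.6, -41.7, -3], "rot": [0, 0, -47]},
    {"xyz": [10.6, -41.7, -3], "rot": [0, 0, -47]},
    {"xyz": [10.6, -41.7, -3], "rot": [0, 0, -47]},
    {"xyz": [10.6, -41.7, -3], "rot": [0, 0, -47]},
    {"xyz": [10.6, -41.7, -3], "rot": [0, 0, -47]},
    {"xyz": [10.6, -41.7, -3], "rot": [0, 0, -47]},
    {"xyz": [10.6, -41.7, -3], "rot": [0, 0, -47]},
  ],
)

```text
t: 2.15
tool_pos: [0.4721, -0.3014, 0.2041]
orientation: [-3.031, 0.825, 0.002]
force: [-0.6, 1.6, 0.5]
opening: 0.0927
```

Run:
```python
from h import *
s=read_state();print(s['t'],s['tool_pos'],s['q'],s['force']); r=rot(s['orientation']);print(np.degrees(np.arctan2(r[1,0],r[0,0])))
c=calibration('wrist');save('wrist','w1.png');print(proj(c,[.471,-.299,.024]),proj(c,[*s['tool_pos'][:2],.024])); print(c)
```

```text
2.15 [ 0.47205969 -0.30141481  0.20411497] [-6.59526719e-01  4.08327150e-02  1.64059276e+00 -4.23026462e-04
  1.46164606e+00 -1.28094402e-01] [-0.59414182  1.61511894  0.46247712]
-30.4461806834082
[324.98594428 185.52734508] [326.81234992 186.82188666]
{'fov_y': 70.03538758561848, 'cx': 326.89552259844663, 'cy': 199.67967564828402, 'xyz': array([ 0.50585228, -0.24491861,  0.35234369]), 'attitude': array([ 2.80390899, -0.76365876, -0.09480121])}
```

View pics/w1.png

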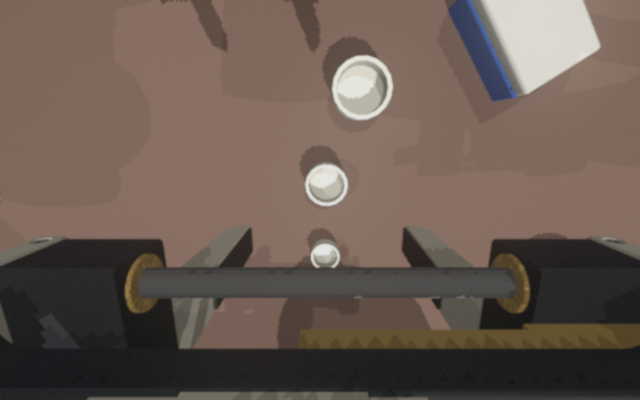

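Wrist view: the chosen cup is at about (326,185), where my estimate predicted it (325,185.5). The larger cup is at (362,88) and the smaller at (325,255). I'll refine the centre.

Run:
```python
from h import *
im=cv2.imread('pics/w1.png'); c=calibration('wrist')
hsv=cv2.cvtColor(im,cv2.COLOR_BGR2HSV)
m=((hsv[...,1]<55)&(hsv[...,2]>140)).astype(np.uint8); w=np.zeros_like(m); w[155:215,295:360]=1
cs,_=cv2.findContours(m*w,cv2.RETR_EXTERNAL,cv2.CHAIN_APPROX_NONE)
k=cv2.convexHull(np.vstack(cs)); e=cv2.fitEllipse(k); print(e, cv2.minEnclosingCircle(k))
p=onz(c,*e[0],.024);print(p, [d*(.352-.024)/(200/np.tan(np.radians(35.0177))) for d in e[1]])
cv2.imwrite('pics/w1c.png',cv2.resize(im[150:220,285:365],None,fx=7,fy=7,interpolation=cv2.INTER_CUBIC))
```

```text
((326.2239685058594, 184.7853546142578), (43.33485412597656, 44.277931213378906), 93.6242446899414) ((326.16015625, 184.52328491210938), 22.303449630737305)
[ 0.47251074 -0.29689949  0.024     ] [np.float64(0.04979588839105369), np.float64(0.050879574083220275)]
```

View pics/w1c.png

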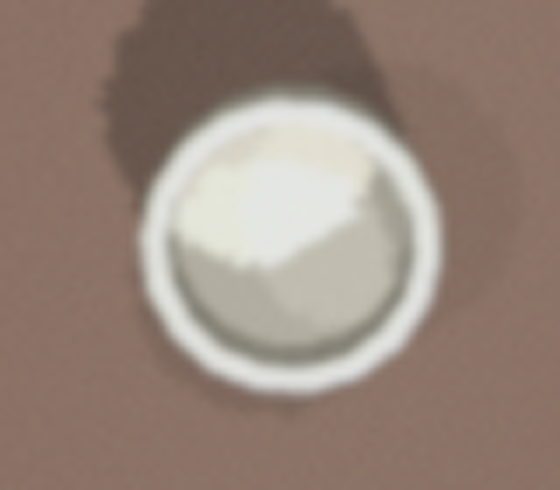

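Request:
carry_out(
  steps=[
    {"xyz": [0, 0.3, -5]},
    {"xyz": [0, 0.3, -9]},
    {"xyz": [0, 0.3, -12]},
    {"xyz": [0, 0.3, -12]},
    {"xyz": [0, 0.3, -12]},
  ],
)

```text
validation failed for argument at $.st...
```

Run:
```python
from h import *
s=read_state();print(s['t'],s['tool_pos'],s['force'])
c=calibration('wrist');save('wrist','w2.png');print(proj(c,[.472,-.298,.024]))
```

```text
2.2 [ 0.47191614 -0.29947038  0.20436581] [ 0.25424762 -0.01554992  0.64744377]
[326.32428457 185.79868441]
```

View pics/w2.png

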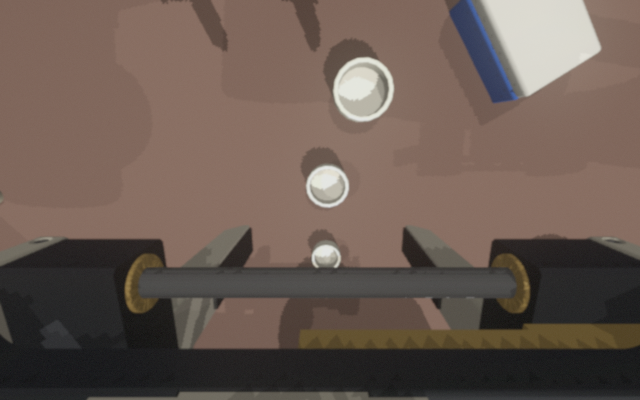

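The call was refused because it needs rot in every row. The TCP has settled, and the dish is at (327,186) against a predicted (326,186).

Request:
carry_out(
  steps=[
    {"xyz": [0, 0.1, -5], "rot": [0, 0, 0]},
    {"xyz": [0, 0.1, -9], "rot": [0, 0, 0]},
    {"xyz": [0, 0.1, -12], "rot": [0, 0, 0]},
    {"xyz": [0, 0.1, -12], "rot": [0, 0, 0]},
    {"xyz": [0, 0.1, -12], "rot": [0, 0, 0]},
  ],
)

```text
t: 2.75
tool_pos: [0.472, -0.2966, 0.0863]
orientation: [-3.033, 0.818, 0.001]
force: [0.0, -0.1, 0.3]
opening: 0.0929
```

Run:
```python
from h import *
s=read_state();print(s['t'],s['tool_pos'],s['force'])
c=calibration('wrist');save('wrist','w3.png');print(proj(c,[.472,-.298,.024]))
```

```text
2.75 [ 0.47199497 -0.296615    0.08627377] [ 0.02554453 -0.10512896  0.28840914]
[327.426887   218.36472642]
```

View pics/w3.png

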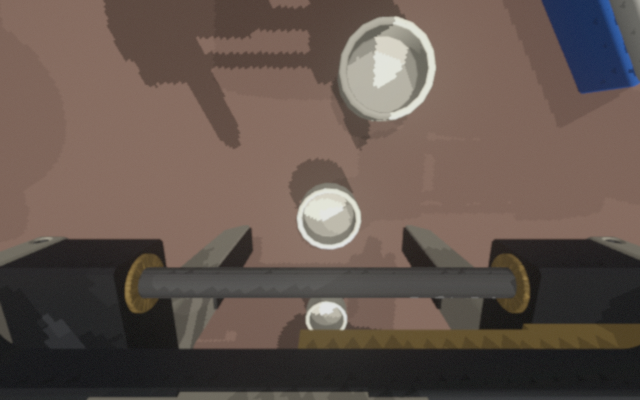

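The dish at (329,217) is centred between the fingers. I'll go down the last 62 mm and close on it.

Request:
carry_out(
  steps=[
    {"xyz": [0, -0.1, -2], "rot": [0, 0, 0]},
    {"xyz": [0, -0.1, -4], "rot": [0, 0, 0]},
    {"xyz": [0, -0.1, -5.5], "rot": [0, 0, 0]},
    {"xyz": [0, -0.1, -6.2], "rot": [0, 0, 0]},
    {"xyz": [0, -0.1, -6.2], "rot": [0, 0, 0]},
  ],
)

```text
t: 3.3
tool_pos: [0.4717, -0.2989, 0.0237]
orientation: [-3.032, 0.82, 0.001]
force: [-0.1, -0.0, -0.8]
opening: 0.093
```

Request:
carry_out(
  steps=[
    {"xyz": [0, 0, 0], "rot": [0, 0, 0]},
    {"xyz": [0, 0, 0], "rot": [0, 0, 0]},
    {"xyz": [0, 0, 0], "rot": [0, 0, 0]},
    {"xyz": [0, 0, 0], "rot": [0, 0, 0]},
    {"xyz": [0, 0, 0], "rot": [0, 0, 0]},
    {"xyz": [0, 0, 0], "rot": [0, 0, 0]},
    {"xyz": [0, 0, 0], "rot": [0, 0, 0]},
    {"xyz": [0, 0, 0], "rot": [0, 0, 0]},
  ],
  grip=0.4,
  force=15,
)

```text
t: 4.1
tool_pos: [0.4718, -0.2991, 0.0237]
orientation: [3.032, -0.821, 0.0]
force: [-0.4, -0.0, 0.8]
opening: 0.0502
```

Request:
carry_out(
  steps=[
    {"xyz": [0, 0, 1.5], "rot": [0, 0, 0]},
    {"xyz": [0, 0, 4.5], "rot": [0, 0, 0]},
    {"xyz": [0, 0, 8], "rot": [0, 0, 0]},
    {"xyz": [0, 0, 11.5], "rot": [0, 0, 0]},
    {"xyz": [0, 0, 14], "rot": [0, 0, 0]},
    {"xyz": [0, 0, 14], "rot": [0, 0, 0]},
  ],
)

```text
t: 4.7
tool_pos: [0.4741, -0.3008, 0.1697]
orientation: [3.029, -0.82, 0.013]
force: [0.2, -0.5, -0.7]
opening: 0.0503
```

Request:
carry_out(
  steps=[
    {"xyz": [1.5, 3, 1], "rot": [0, 0, 5]},
    {"xyz": [3.5, 7, 1], "rot": [0, 0, 10]},
    {"xyz": [5.5, 11, 1], "rot": [0, 0, 16]},
    {"xyz": [7.5, 15.5, 1], "rot": [0, 0, 22]},
    {"xyz": [9.5, 20, 1], "rot": [0, 0, 28]},
    {"xyz": [11.5, 24, 1], "rot": [0, 0, 33]},
    {"xyz": [13.5, 28, 1], "rot": [0, 0, 38]},
    {"xyz": [15.3, 31.5, 1], "rot": [0, 0, 42.8]},
    {"xyz": [16.4, 33.9, 1], "rot": [0, 0, 42.8]},
    {"xyz": [16.4, 33.9, 1], "rot": [0, 0, 42.8]},
  ],
)

```text
t: 5.7
tool_pos: [0.6358, 0.0435, 0.1724]
orientation: [-3.121, -0.348, 0.002]
force: [-0.2, -0.4, -1.2]
opening: 0.0504
```

Run:
```python
from h import *
s=read_state();print(s['t'],s['tool_pos'],s['force'],s['opening'])
r=rot(s['orientation']);print(np.degrees(np.arctan2(r[1,0],r[0,0])))
c=calibration('wrist');save('wrist','w4.png');
for p in ([.636,.04,.089],[*s['tool_pos'][:2],s['tool_pos'][2]]): print(proj(c,p))
save('top','t4.png');save('side','s4.png')
```

```text
5.7 [0.63581313 0.04349916 0.17240561] [-0.20570798 -0.40873627 -1.21703434] 0.05039794213304558
12.727031538167118
[326.33235818 213.3229091 ]
[327.00568789 249.99545624]
```

View pics/w4.png

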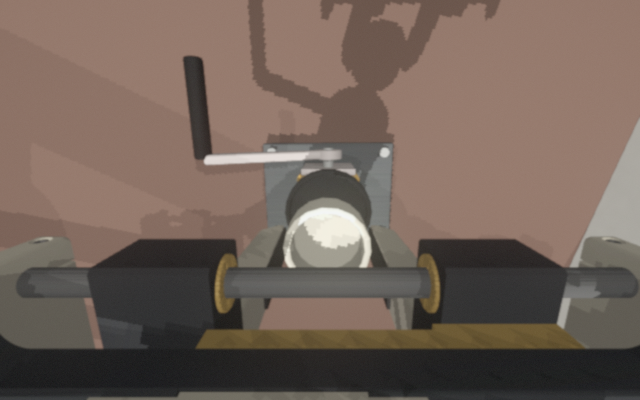

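View pics/s4.png

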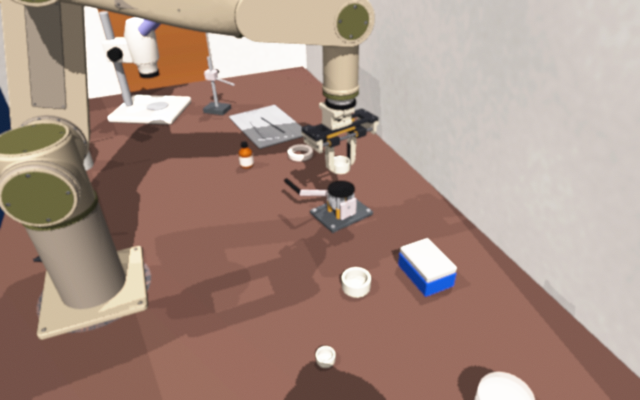

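Wrist view: the dish is held level at (328,240) with the black stage just behind it at (328,205), and the lever handle is at (198,108). I'll check how the dish sits in the fingers and refine the stage centre.

Run:
```python
from h import *
im=cv2.imread('pics/w4.png')
cv2.imwrite('pics/w4c.png',cv2.resize(im[140:300,250:410],None,fx=3.7,fy=3.7,interpolation=cv2.INTER_CUBIC))
s=read_state();c=calibration('wrist');t=s['tool_pos'];print(t,s['t'])
r=rot(s['orientation'])
print('pred rim, dish at TCP')
for a in range(0,360,45): print(a,proj(c,t+np.array([0,0,.0003])+.025*(np.cos(np.radians(a))*r[:,0]+np.sin(np.radians(a))*r[:,1])).round(1))
```

```text
[0.63498783 0.03947238 0.17276349] 5.85
pred rim, dish at TCP
0 [371.7 250.2]
45 [357.8 278.8]
90 [327.  290.3]
135 [296.2 278.9]
180 [282.2 250.3]
225 [294.4 220.1]
270 [327.  207.1]
315 [359.5 220. ]
```

View pics/w4c.png

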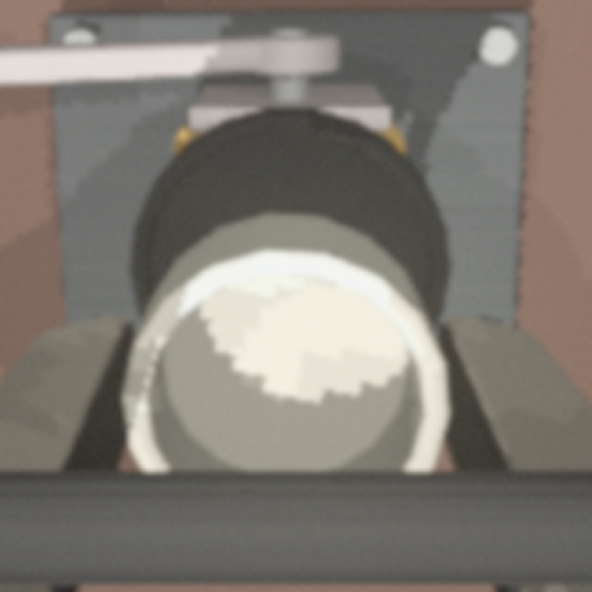

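View pics/t4.png

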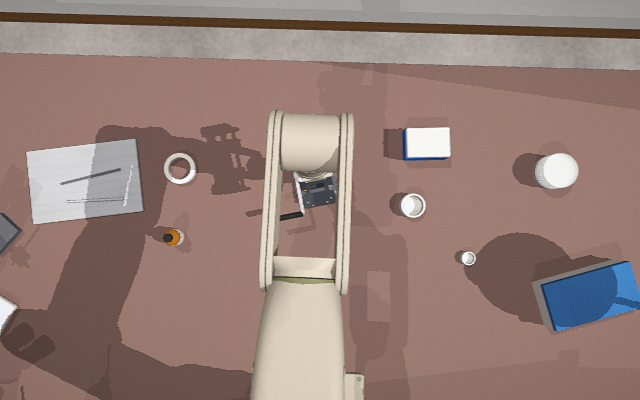

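The dish rim matches the prediction for a dish centred on the TCP (top edge 207.6 seen, 207.1 predicted). I'll check the stage edges again now that the arm has settled.

Run:
```python
from h import *
s=read_state();c=calibration('wrist');t=s['tool_pos'];print(t,s['t'])
im=save('wrist','w5.png')
th=np.radians(12.4);ex=np.array([np.cos(th),np.sin(th),0]);ey=np.array([-np.sin(th),np.cos(th),0])
O=np.array([.636,.04,0])
for n,v in dict(L=-.037*ex,R=.037*ex,T=.037*ey).items(): print(n,proj(c,O+[0,0,.089]+v).round(1))
for sx,sy in ((-1,1),(1,1)): print('plate corner',proj(c,O+[0,0,.012]+sx*.07*ex+sy*.055*ey).round(1))
cv2.imwrite('pics/w5c.png',cv2.resize(im[120:280,250:410,::-1],None,fx=3.7,fy=3.7,interpolation=cv2.INTER_CUBIC))
```

```text
[0.63498783 0.03947238 0.17276349] 5.85
L [284.5 208.7]
R [372.2 208.9]
T [328.5 165. ]
plate corner [262.2 139. ]
plate corner [394.3 139.2]
```

View pics/w5c.png

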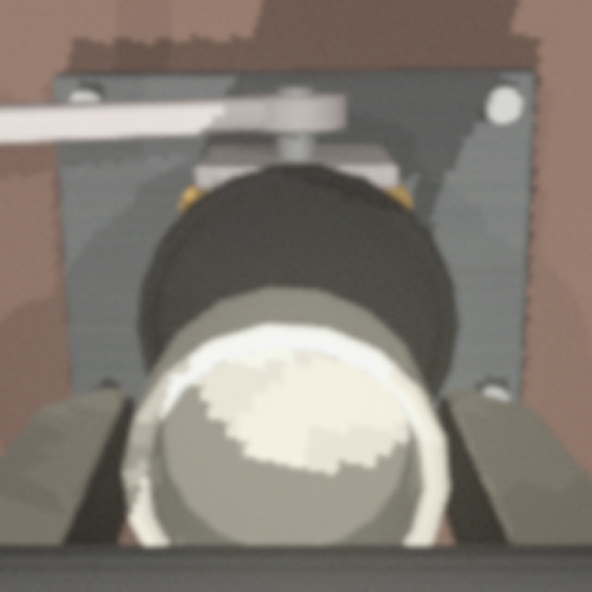

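Seen against predicted edges: left 287.3 vs 284.5, right 373.5 vs 372.2, top 164.6 vs 165. That puts the stage centre at about (0.637, 0.040). The lever is near 0, so the floor should be at 86–87 mm. Lowering.

Request:
carry_out(
  steps=[
    {"xyz": [0.2, 0.1, -1.5], "rot": [0, 0, 0]},
    {"xyz": [0.2, 0.1, -3.5], "rot": [0, 0, 0]},
    {"xyz": [0.2, 0.1, -5], "rot": [0, 0, 0]},
    {"xyz": [0.2, 0.1, -5.8], "rot": [0, 0, 0]},
    {"xyz": [0.2, 0.1, -5.8], "rot": [0, 0, 0]},
    {"xyz": [0.2, 0.1, -5.8], "rot": [0, 0, 0]},
    {"xyz": [0.2, 0.1, -5.8], "rot": [0, 0, 0]},
  ],
)

```text
t: 6.6
tool_pos: [0.6385, 0.0409, 0.1168]
orientation: [3.123, 0.342, 0.003]
force: [-0.4, 0.6, -0.9]
opening: 0.0505
```

Run:
```python
from h import *
save('side','s6.png'); s=read_state();print(s['t'],s['tool_pos'],s['force'],s['opening'])
im=cv2.imread('pics/s6.png');cv2.imwrite('pics/s6c.png',cv2.resize(im[110:240,270:400],None,fx=4.5,fy=4.5,interpolation=cv2.INTER_CUBIC))
```

```text
6.65 [0.63850099 0.04093527 0.11689377] [ 0.37934465  0.0727299  -1.20117562] 0.05031648941980916
```

View pics/s6c.png

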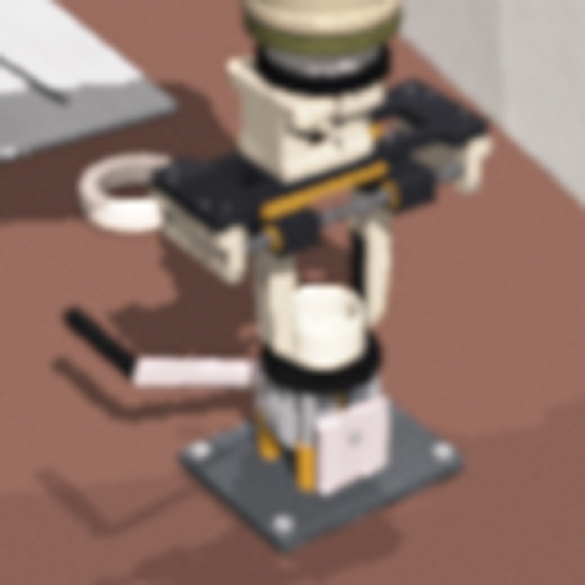

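Side crop: the dish hangs just above and centred on the black stage. I'll go down in small steps and watch the force.

Request:
carry_out(
  steps=[
    {"xyz": [-0.1, 0, -0.2], "rot": [0, 0, 0]},
    {"xyz": [-0.1, 0, -0.4], "rot": [0, 0, 0]},
    {"xyz": [-0.1, 0, -0.5], "rot": [0, 0, 0]},
    {"xyz": [-0.1, 0, -0.5], "rot": [0, 0, 0]},
  ],
)

```text
t: 7.05
tool_pos: [0.6365, 0.041, 0.1103]
orientation: [-3.123, -0.343, 0.001]
force: [0.1, -0.9, -0.4]
opening: 0.05
```

Request:
carry_out(
  steps=[
    {"xyz": [0, 0, -0.1], "rot": [0, 0, 0]},
    {"xyz": [0, 0, -0.1], "rot": [0, 0, 0]},
    {"xyz": [0, 0, -0.1], "rot": [0, 0, 0]},
  ],
)

```text
t: 7.35
tool_pos: [0.6368, 0.041, 0.11]
orientation: [3.123, 0.342, 0.0]
force: [-1.8, -0.3, 3.0]
opening: 0.0501
```

The force rose from about -1 to +3 N at a dish height of 86.3 mm, so it is touching down lightly. Opening.

Request:
carry_out(
  steps=[
    {"xyz": [0, 0, 0], "rot": [0, 0, 0]},
    {"xyz": [0, 0, 0], "rot": [0, 0, 0]},
    {"xyz": [0, 0, 0], "rot": [0, 0, 0]},
    {"xyz": [0, 0, 0], "rot": [0, 0, 0]},
    {"xyz": [0, 0, 0], "rot": [0, 0, 0]},
    {"xyz": [0, 0, 0], "rot": [0, 0, 0]},
    {"xyz": [0, 0, 0], "rot": [0, 0, 0]},
    {"xyz": [0, 0, 0], "rot": [0, 0, 0]},
  ],
  grip=1,
)

```text
t: 8.15
tool_pos: [0.6367, 0.041, 0.1097]
orientation: [-3.123, -0.342, -0.0]
force: [0.7, 0.2, 0.4]
opening: 0.0928
```

Request:
carry_out(
  steps=[
    {"xyz": [0, 0, 1.5], "rot": [0, 0, 0]},
    {"xyz": [0, 0, 4], "rot": [0, 0, 0]},
    {"xyz": [0, 0, 7], "rot": [0, 0, 0]},
    {"xyz": [0, 0, 10], "rot": [0, 0, 0]},
    {"xyz": [0, 0, 10], "rot": [0, 0, 0]},
    {"xyz": [0, 0, 10], "rot": [0, 0, 0]},
    {"xyz": [0, 0, 10], "rot": [0, 0, 0]},
  ],
)

```text
t: 8.85
tool_pos: [0.6362, 0.041, 0.209]
orientation: [-3.123, -0.342, 0.002]
force: [0.5, 0.1, 1.0]
opening: 0.093
```

Run:
```python
from h import *
s=read_state();c=calibration('wrist');t=s['tool_pos'];print(t,s['t'],s['force'],s['opening'])
im=save('wrist','w7.png')
th=np.radians(12.4);ex=np.array([np.cos(th),np.sin(th),0]);ey=np.array([-np.sin(th),np.cos(th),0])
O=np.array([.637,.0405,0])
for n,v in dict(L=-.037*ex,R=.037*ex,T=.037*ey).items(): print(n,proj(c,O+[0,0,.089]+v).round(1))
for n,v in dict(L=-.025*ex,R=.025*ex,T=.025*ey).items(): print('dish',n,proj(c,O+[0,0,.110]+v).round(1))
for a in (0,.05,.1,.15,.2): print(a,[proj(c,O+[0,0,.045]-.11*np.sin(1.2-a)*ex+np.array([0,0,.11*np.cos(1.2-a)])+y*ey).round(1) for y in (.05,.122)])
```

```text
[0.63620398 0.04096977 0.20900245] 8.85 [0.46708639 0.07564958 0.96573255] 0.09302609145424293
L [289.5 199.5]
R [366.  199.6]
T [327.8 161.2]
dish L [299.9 205.1]
dish R [355.7 205.2]
dish T [327.8 177.6]
0 [array([218.8, 146.7]), array([211.5,  63.6])]
0.05 [array([219.1, 147. ]), array([211.6,  62.3])]
0.1 [array([219.7, 147.4]), array([212.1,  61. ])]
0.15 [array([220.6, 147.7]), array([213. ,  59.6])]
0.2 [array([221.9, 148.1]), array([214.2,  58.3])]
```

View pics/w7.png

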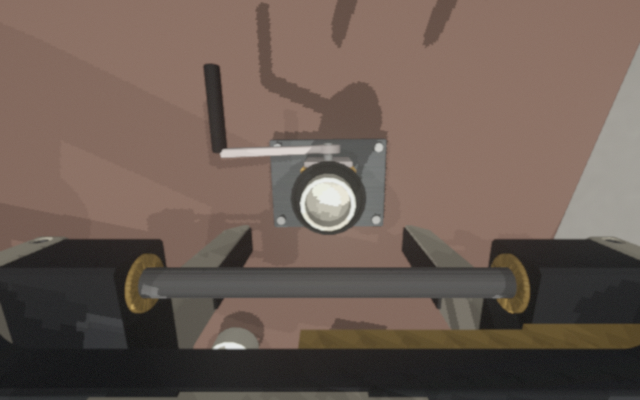

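The dish stands open side up, concentric in the stage rim: dish rim at (327,205), stage at (328,199). The handle bar runs (218,150)–(211,65), which means the lever is near 0. Next I'll move over the handle at about (0.517, 0.108, 0.087), with the jaws along the stand's x.

Request:
carry_out(
  steps=[
    {"xyz": [-4, 2.2, 0], "rot": [0, 0, 0]},
    {"xyz": [-8, 4.5, 0], "rot": [0, 0, 0]},
    {"xyz": [-11.9, 6.7, 0], "rot": [0, 0, 0]},
    {"xyz": [-11.9, 6.7, -3], "rot": [0, 0, 0]},
    {"xyz": [-11.9, 6.7, -5], "rot": [0, 0, 0]},
    {"xyz": [-11.9, 6.7, -5], "rot": [0, 0, 0]},
    {"xyz": [-11.9, 6.7, -5], "rot": [0, 0, 0]},
  ],
)

```text
t: 9.6
tool_pos: [0.517, 0.1079, 0.159]
orientation: [3.123, 0.342, -0.004]
force: [0.8, -0.4, 0.7]
opening: 0.0933
```

Run:
```python
from h import *
s=read_state();c=calibration('wrist');t=s['tool_pos'];print(t,s['t'],s['force'],s['opening'])
im=save('wrist','w8.png')
print(proj(c,[*t[:2],.087]))
th=np.radians(12.4);ex=np.array([np.cos(th),np.sin(th),0]);ey=np.array([-np.sin(th),np.cos(th),0])
O=np.array([.637,.0405,0])
for a in (0,.05,.1,.15,.2): print(a,[proj(c,O+[0,0,.045]-.11*np.sin(1.2-a)*ex+np.array([0,0,.11*np.cos(1.2-a)])+y*ey).round(1) for y in (.05,.122)])
```

```text
[0.51702069 0.10785859 0.15897761] 9.6 [ 0.84412616 -0.44648328  0.71993759] 0.09334446130642979
[327.13959736 213.10559881]
0 [array([327.3, 259.5]), array([327.4, 175.2])]
0.05 [array([329.8, 262.2]), array([330.2, 176.2])]
0.1 [array([332.8, 265. ]), array([333.4, 177.3])]
0.15 [array([336.2, 267.8]), array([337.1, 178.3])]
0.2 [array([340.1, 270.6]), array([341.3, 179.5])]
```

View pics/w8.png

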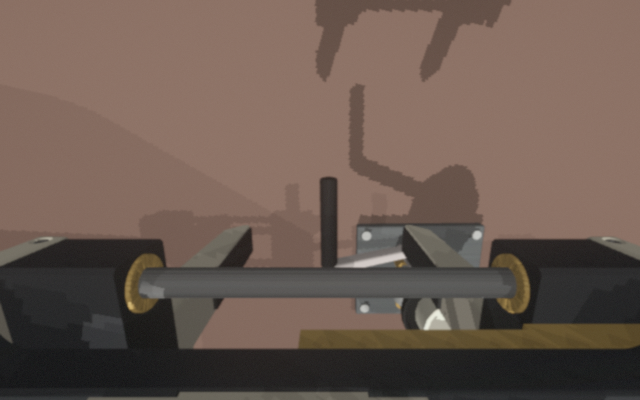

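The bar is at (329, 178–265), centred between the fingers (327), so the lever is at about 0.03 rad. Down and grip.

Request:
carry_out(
  steps=[
    {"xyz": [0.1, 0, -2.5], "rot": [0, 0, 0]},
    {"xyz": [0.1, 0, -5], "rot": [0, 0, 0]},
    {"xyz": [0.1, 0, -7.2], "rot": [0, 0, 0]},
    {"xyz": [0.1, 0, -7.2], "rot": [0, 0, 0]},
  ],
)

```text
t: 10.05
tool_pos: [0.5172, 0.1075, 0.0854]
orientation: [-3.123, -0.342, 0.007]
force: [-0.7, 0.6, -0.4]
opening: 0.0933
```

Request:
carry_out(
  steps=[
    {"xyz": [0, 0, 0], "rot": [0, 0, 0]},
    {"xyz": [0, 0, 0], "rot": [0, 0, 0]},
    {"xyz": [0, 0, 0], "rot": [0, 0, 0]},
    {"xyz": [0, 0, 0], "rot": [0, 0, 0]},
    {"xyz": [0, 0, 0], "rot": [0, 0, 0]},
    {"xyz": [0, 0, 0], "rot": [0, 0, 0]},
    {"xyz": [0, 0, 0], "rot": [0, 0, 0]},
    {"xyz": [0, 0, 0], "rot": [0, 0, 0]},
    {"xyz": [0, 0, 0], "rot": [0, 0, 0]},
    {"xyz": [0, 0, 0], "rot": [0, 0, 0]},
  ],
  grip=0,
  force=25,
)

```text
t: 11.05
tool_pos: [0.5186, 0.108, 0.0876]
orientation: [-3.123, -0.342, 0.0]
force: [0.6, 0.2, 0.8]
opening: 0.0175
```

Request:
carry_out(
  steps=[
    {"xyz": [0, 0, 0], "rot": [0, 0, 0]},
    {"xyz": [0, 0, 0], "rot": [0, 0, 0]},
    {"xyz": [0, 0, 0], "rot": [0, 0, 0]},
    {"xyz": [0, 0, 0], "rot": [0, 0, 0]},
  ],
)

```text
t: 11.45
tool_pos: [0.5182, 0.1079, 0.0874]
orientation: [3.123, 0.342, -0.002]
force: [-4.5, -0.5, 1.6]
opening: 0.0132
```

Run:
```python
from h import *
s=read_state();print(s['tool_pos'],s['force'],s['opening'])
th=np.radians(12.4)
def d(a,a0): 
    x=11*(np.sin(1.2-a0)-np.sin(1.2-a)); return np.round([x*np.cos(th),x*np.sin(th),11*(np.cos(1.2-a)-np.cos(1.2-a0))],2).tolist()
for k in range(1,11): print(d(.03+.06*k,.03))
print('second')
for k in range(1,11): print(d(.63+.057*k,.63))
```

```text
[0.51822594 0.10790862 0.08741316] [-4.49582472 -0.5436436   1.55988045] 0.013226714395493291
[0.27, 0.06, 0.6]
[0.57, 0.13, 1.18]
[0.91, 0.2, 1.74]
[1.28, 0.28, 2.28]
[1.68, 0.37, 2.8]
[2.11, 0.46, 3.29]
[2.57, 0.56, 3.76]
[3.05, 0.67, 4.19]
[3.56, 0.78, 4.6]
[4.09, 0.9, 4.97]
second
[0.52, 0.12, 0.32]
[1.07, 0.23, 0.62]
[1.62, 0.36, 0.88]
[2.19, 0.48, 1.1]
[2.78, 0.61, 1.3]
[3.37, 0.74, 1.45]
[3.97, 0.87, 1.58]
[4.58, 1.01, 1.67]
[5.19, 1.14, 1.72]
[5.8, 1.27, 1.74]
```

Request:
carry_out(
  steps=[
    {"xyz": [0.27, 0.06, 0.6], "rot": [0, 0, 0]},
    {"xyz": [0.57, 0.13, 1.18], "rot": [0, 0, 0]},
    {"xyz": [0.91, 0.2, 1.74], "rot": [0, 0, 0]},
    {"xyz": [1.28, 0.28, 2.28], "rot": [0, 0, 0]},
    {"xyz": [1.68, 0.37, 2.8], "rot": [0, 0, 0]},
    {"xyz": [2.11, 0.46, 3.29], "rot": [0, 0, 0]},
    {"xyz": [2.57, 0.56, 3.76], "rot": [0, 0, 0]},
    {"xyz": [3.05, 0.67, 4.19], "rot": [0, 0, 0]},
    {"xyz": [3.56, 0.78, 4.6], "rot": [0, 0, 0]},
    {"xyz": [4.09, 0.9, 4.97], "rot": [0, 0, 0]},
  ],
)

```text
t: 12.45
tool_pos: [0.558, 0.1174, 0.139]
orientation: [-3.122, -0.343, 0.007]
force: [-19.0, -1.7, 16.9]
opening: 0.0133
```

Run:
```python
from h import *
im=save('side','s9.png');s=read_state();print(s['t'],s['tool_pos'],s['force'],s['opening'])
cv2.imwrite('pics/s9c.png',cv2.resize(im[110:240,270:400,::-1],None,fx=4.5,fy=4.5,interpolation=cv2.INTER_CUBIC))
```

```text
12.5 [0.55956791 0.11752874 0.14007747] [-14.52239537   1.69997065  14.11471084] 0.012979738021490108
```

View pics/s9c.png

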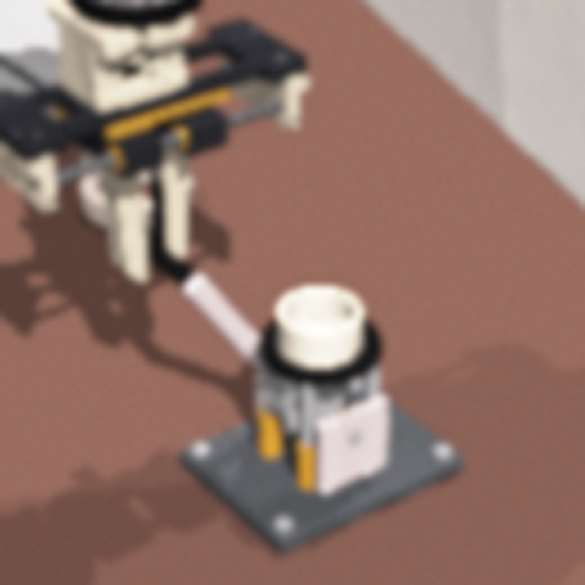

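The lever is mid-way at about 0.63 rad, with the dish standing level on the stage. There is about 20 N of outward radial load, so my commanded arc is slightly inside the bar's circle. I'll add about 3 mm of height for the second half.

Request:
carry_out(
  steps=[
    {"xyz": [0.45, 0.1, 0.5], "rot": [0, 0, 0]},
    {"xyz": [1.0, 0.22, 0.87], "rot": [0, 0, 0]},
    {"xyz": [1.57, 0.35, 1.15], "rot": [0, 0, 0]},
    {"xyz": [2.15, 0.48, 1.38], "rot": [0, 0, 0]},
    {"xyz": [2.75, 0.61, 1.57], "rot": [0, 0, 0]},
    {"xyz": [3.35, 0.74, 1.73], "rot": [0, 0, 0]},
    {"xyz": [3.95, 0.87, 1.86], "rot": [0, 0, 0]},
    {"xyz": [4.55, 1.01, 1.95], "rot": [0, 0, 0]},
  ],
)

```text
t: 13.3
tool_pos: [0.6054, 0.1275, 0.1584]
orientation: [-3.122, -0.343, -0.0]
force: [-6.2, -1.1, 3.3]
opening: 0.0133
```

Run:
```python
from h import *
im=save('side','s10.png');s=read_state();p=s['tool_pos'];print(s['t'],p,s['force'],s['opening'])
th=np.radians(12.4);d=p[:2]-[.637,.0405];x=d@[np.cos(th),np.sin(th)];print('stand x',x,'y',d@[-np.sin(th),np.cos(th)],'lever',1.2+np.arcsin(x/.11))
```

```text
13.35 [0.60610371 0.12767368 0.1584649 ] [-5.53543422  0.46413113  3.21005314] 0.013593700164269338
stand x -0.011456279163415281 y 0.0917746431630091 lever 1.0956628038115022
```

Request:
carry_out(
  steps=[
    {"xyz": [0.4, 0.09, 0.03], "rot": [0, 0, 0]},
    {"xyz": [0.8, 0.17, 0.05], "rot": [0, 0, 0]},
    {"xyz": [1.1, 0.24, 0.05], "rot": [0, 0, 0]},
    {"xyz": [1.1, 0.24, 0.05], "rot": [0, 0, 0]},
    {"xyz": [1.1, 0.24, 0.05], "rot": [0, 0, 0]},
    {"xyz": [1.1, 0.24, 0.05], "rot": [0, 0, 0]},
    {"xyz": [1.1, 0.24, 0.05], "rot": [0, 0, 0]},
  ],
)

```text
t: 14.05
tool_pos: [0.6166, 0.13, 0.1586]
orientation: [-3.122, -0.343, -0.002]
force: [-5.1, 0.8, 4.5]
opening: 0.0133
```

Run:
```python
from h import *
im=save('side','s11.png');s=read_state();p=s['tool_pos'];print(s['t'],p,s['force'],s['opening'],s['dq'])
th=np.radians(12.4);d=p[:2]-[.637,.0405];x=d@[np.cos(th),np.sin(th)];print('stand x',x,'y',d@[-np.sin(th),np.cos(th)],'lever',1.2+np.arcsin(x/.11))
c=calibration('side');O=np.array([.637,.0405,0]);ex=np.array([np.cos(th),np.sin(th),0]);ey=np.array([-np.sin(th),np.cos(th),0])
for y in (.05,.12):
  for a in (1.1,1.2,1.3): print(y,a,proj(c,O+[0,0,.045]-.11*np.sin(1.2-a)*ex+np.array([0,0,.11*np.cos(1.2-a)])+y*ey).round(1))
print('axle',proj(c,O+[0,0,.045]+.045*ey),proj(c,O+[0,0,.12]))
cv2.imwrite('pics/s11c.png',cv2.resize(im[110:240,270:400,::-1],None,fx=4.5,fy=4.5,interpolation=cv2.INTER_CUBIC))
save('wrist','w11.png');save('top','t11.png')
cw=calibration('wrist')
for a in (1.1,1.2,1.3): print('wrist',a,[proj(cw,O+[0,0,.045]-.11*np.sin(1.2-a)*ex+np.array([0,0,.11*np.cos(1.2-a)])+y*ey).round(1) for y in (.05,.122)])
```

```text
14.1 [0.61665366 0.12994922 0.15862153] [-4.42221594  1.10785155  4.44034448] 0.01340794006777826 [ 0.0011253  -0.00159376  0.00148422  0.00091322 -0.00087391 -0.00038304]
stand x -0.0006637974797195821 y 0.09173165053689082 lever 1.1939654408315064
0.05 1.1 [326.1 159.7]
0.05 1.2 [329.5 158.3]
0.05 1.3 [332.9 157.3]
0.12 1.1 [311.9 149.3]
0.12 1.2 [315.2 148. ]
0.12 1.3 [318.5 147.1]
axle [331.10096058 193.00238775] [340.42008321 177.5057828 ]
wrist 1.1 [array([309.9, 310.8]), array([308.3, 195.5])]
wrist 1.2 [array([328. , 311.3]), array([328.3, 195.8])]
wrist 1.3 [array([346. , 310.8]), array([348.3, 195.6])]
```

View pics/s11c.png

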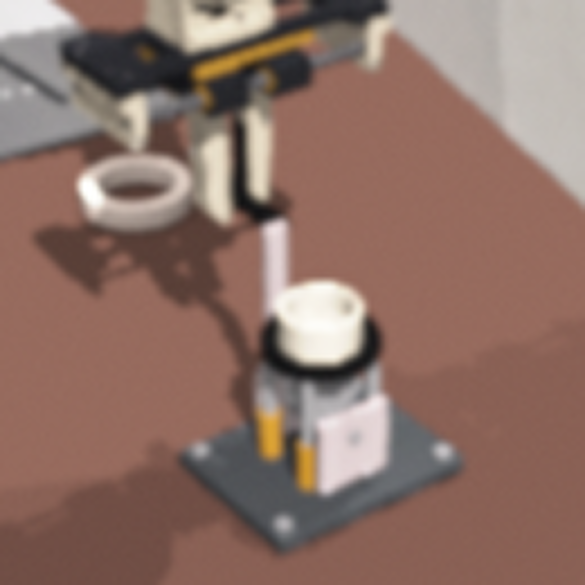

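View pics/w11.png

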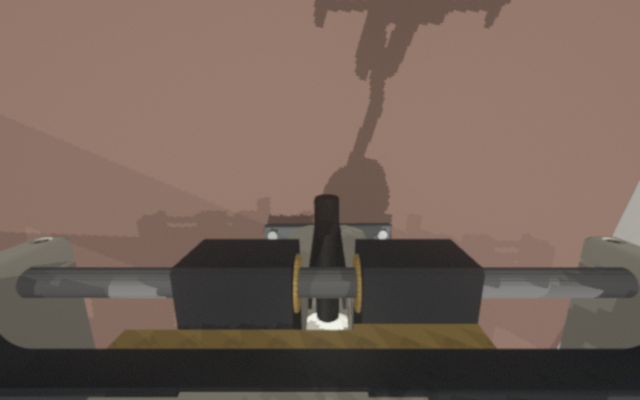

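The lever stands upright: the side view shows the bar foot at (331,158) against a predicted 329.5–330.5, and the wrist view shows the bar end at (326,200) against 328. That gives about 1.19 rad. The dish is level inside the rim and nothing touches it, so I'm handing in.

Run:
```python
from h import *
s=read_state();print(s['t'],s['tool_pos'],s['force'],s['opening']);print(close_job())
```

```text
14.2 [0.61664413 0.129951   0.15860415] [-5.04625354  1.43549303  4.85361174] 0.013391058346860659
the job is handed in; nothing more can be done
None
```

The job is handed in at 14.2 s: the 50 mm dish is on the stage, and the arm is holding the lever upright. The system gives no verdict, so this rests on my own checks.

- **Dish:** I chose the middle of the three cups; it measured 50 mm. I gripped it with 15 N and set it down on the stage floor with about 3–4 N of contact, then let go. After release the wrist camera showed it centred inside the rim.
- **Lever:** I gripped the handle with 25 N and swung it up along its arc. Partway up there was about 20 N of outward load, because my path ran slightly inside the handle's circle. I corrected that for the second half.
- **Last checks:** The tool position puts the lever at about 1.19 rad, and the side and wrist views agree to within about 2 pixels. The wrist load was a steady 7 N and the arm was still. The dish looked level and untouched in the side view. I never moved near the bottle, tape roll or tip box, but I did not measure their final positions.
- **Error:** One move call was refused for missing its `rot` entries. It moved nothing, and I sent it again.

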